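Set the toaster's browning thumbwheel to medium

TASK

The toaster in the break room has been left on dark. Roll the black browning thumbwheel in the top of the steel toaster until the white mark on its rim stands at the very top, in line with the two red bars (medium), and leave it there. The cream coffee grinder has a wheel that looks the same: leave that one as it is.

Things in the scene. Friction and masses are not known exactly. Their poses are not given: they have to be found in the camera images.
- toaster: steel two-slot toaster, fixed, 165 mm high, 150 wide. Origin: on the counter straight below its thumbwheel; x runs along the toaster away from the wheel's end (body x -40 to +230 mm), y to the left, z up. On the flat top beside the wheel: red bars at y = 0 (medium), cream dots at y +22 mm (light), brown dots at y -22 mm (dark). Bread stands 24 mm proud from x = 87 mm on.
- toaster_wheel (a joint): turn of the toaster's black wheel, rad: smooth disc, radius 32, 16 mm thick, level axle along toaster x; only its top 12 mm shows, crown 177 mm above the counter. 0 = white mark at the top, + = mark towards toaster -y (dark): draw the crown to +y to reduce the angle, 32 mm per rad. Stops at +-0.95. About 0.8 N along the rim turns it, so a tip pressing with 3 to 10 N drags it; it stays as left.
- toaster_mark (a point): middle of the white mark, 9 mm wide, across the rim of the toaster's thumbwheel; it turns with the wheel
- grinder_mark (a point): middle of the white mark on the rim of the grinder's thumbwheel, to be left alone. The grinder is a fixed cream box 195 long x 125 wide x 150 mm high with an amber hopper (104 mm across, up to 207 mm above the counter) behind the wheel; the wheel is like the toaster's, in its flat top at the end towards the robot.

How it is judged:
By the outcome, as a careful person would: the job done as asked, in the order asked, and still so for the second after the job is handed in, with the robot touching nothing.
It also fails if it takes over 27 s, if anything falls off the work surface, if the arm or the gripper's body presses on something with over 40 N, if the wrist force passes 120 N, or if a joint passes its speed limit or range.

ROBOT

A 6-joint arm with a two-finger parallel gripper is mounted at the origin on the work surface. World frame = base frame: x ahead of the robot, y to its left, z up, the work surface at z = 0. Lengths are in m, angles in rad, forces in N, time in s.
With the tool pointing down it reaches from about 0.425 to 0.95 m from the base axis. Payload 3.5 kg.
Tool frame: the origin (TCP) lies on the centre line of the jaws, within the pads' length; the fingertips stand 25 mm ahead of it and the grasp point (between the pads) lies 6 mm ahead of it (ctrl.finger_overhang is the distance from the TCP to the fingertips, in m); z points along the fingers, y is the line along which they close (so a half turn about z gives the same grasp; the last joint's range is limited). The gripper opens to 85 mm and grips with 20 to 120 N. Pads are 22 mm wide; open, the fingers measure 114 mm over their backs; the gripper's body (76 mm by 85 mm) begins 54 mm behind the grasp point. The pads swing forward as they close: fully open they stand 13 mm farther back than shut.
Start: joints at [1.031, 0.286, 1.577, -0, 1.279, -0.15], TCP at [0.256, 0.624, 0.256] pointing down, gripper open.
Joint ranges: [-2.77, 2.77], [-0.9, 2.22], [0.21, 2.48], [-1.53, 4.67], [0.24, 2.81], [-2.84, 2.84]. Speed limits (rad/s): [2.79, 2.79, 3.14, 3.14, 3.14, 3.14].

INTERFACE

Orientations are given as a unit quaternion [x, y, z, w].
In Python, from plant import get_state, imaging, job, ctrl gives the robot as it stands.
- The arm moves only by the tool jog_arm, never from a script. Its argument "increments" is a list of rows, each an object of numbers: "dx", "dy", "dz": the shift along the world's x, y, z each as a share of 12 cm, from -1 to 1; "ax", "ay", "az": the turn, a rotation vector about the world's x, y, z each as a share of pi/2 rad, from -1 to 1; "gripper": the gripper command: -1 is shut, 1 is fully open, values between are in proportion. A call has 1 to 10 rows; each row is the pose to reach, as a shift and turn from the pose commanded when the call began; what a row does not reach only later rows make up. A row lasts 1/10 s, in which the tool goes at most 50 mm and 8.59 degrees, less where a joint would pass 70% of its speed; a pose out of reach is approached as far as the arm can. A call with a number of a shift or a turn outside -1 to 1 is refused whole. A call with a gripper value outside its range is refused whole. The fingers move at their own pace and stop on an object; "force" is the grip in N (left out, the last holds). Time passes only in rows, so rows that repeat a pose let the fingers close. It gives the time, the measured TCP pose, the force, the opening and the grip force at its end, in the units of the state.
- get_state(): the state, without advancing time (a new reading comes with each control period).
- imaging.read_camera(name): name is "scene" or "side" or "wrist"; returns a dict with "frame" (420x560x3 uint8, blue, green, red), "depth" (420x560 float32, m along the optical axis (not along the pixel's ray), 0 where there is no reading), "camera_matrix" (3x3 intrinsics, pixels), "extrinsics" (4x4, takes a point from camera to world coordinates); the wrist camera has in their place "mount" (4x4, takes a point from camera to tool coordinates, whose origin is the TCP and whose axes are the flange's). Camera axes: x right, y up, looking along -z (the intrinsics and any distortion apply to the point x, -y, -z); pixel columns grow to the right and rows downward; lengths in m; the calibration is good to about 2 mm. The wrist camera is an equidistant fisheye: a pixel r from the principal point sees the ray r / f radians off the axis. A picture is of the moment at which its call begins: read the wrist's pose just before it.
- job.sign_off(): hands the job in; it is judged then, once.
The state is a dict: "time": time; "qpos": joint angles; "dq": joint speeds; "joint_efforts": joint torques, N m; "eef_pos": TCP position; "tcp_rot": TCP orientation; "contact_force": force on the tool from outside, world axes, zero at the start; "wrist_torque": the same for the moment, N m; "opening": opening from 0.0 (shut) to 1.0 (fully open); "finger_force": force on a finger pad.
Only numpy, scipy, OpenCV 4.12 (cv2) and the standard library are available. Lean on these libraries where they do the work, as an engineer would, in place of code of your own. Each camera call takes 0.05 s, during which the arm holds its last target. There are 200 camera calls.

## Working session

There is one attempt and no reset: what is moved stays moved. The work goes in short steps, Python scripts to look and compute and a tool call to move; the robot and the scene stay as the last step left them, time stands still between calls to the robot, and variables do not carry over. Pictures are saved under pics/ and viewed, at most 10 in all, crops included, and the job is handed in when it is done.

Besides the shell and the picture viewer there is one more tool, called after ">>>" as name([rows], argument=value, ...), one row to a line, values as JSON. jog_arm: Moves the arm, as the interface text tells. Shift numbers are shares of 12 cm and turn numbers shares of pi/2 rad, none past 1 either way. Its arguments: {"type":"object","properties":{"increments":{"type":"array"},"force":{"type":"number"}},"required":["increments"]}

```bash
mkdir -p pics; cat > h.py <<'E'
import numpy as np, cv2
from plant import get_state, imaging, job, ctrl
def pts(c):
    d=c["depth"];K=c["camera_matrix"];h,w=d.shape
    u,v=np.meshgrid(np.arange(w),np.arange(h))
    P=np.stack([(u-K[0,2])/K[0,0]*d,-(v-K[1,2])/K[1,1]*d,-d,np.ones_like(d)],-1)
    return (P@np.array(c["extrinsics"]).T)[...,:3]
E
python3 - <<'E'
from h import *
a=imaging.read_camera("scene");b=imaging.read_camera("side")
for n,c in (("scene",a),("side",b)):
    cv2.imwrite(f"pics/{n}0.png",c["frame"]); np.savez(f"pics/{n}0.npz",P=pts(c),f=c["frame"],d=c["depth"])
    print(n,np.round(c["extrinsics"],3).tolist(),c["camera_matrix"].tolist())
print({k:v for k,v in get_state().items() if k in("time","eef_pos","tcp_rot")})
E
```

```text
scene [[-0.886, 0.442, -0.14, 0.392], [-0.464, -0.846, 0.262, 0.272], [-0.002, 0.297, 0.955, 1.056], [0.0, 0.0, 0.0, 1.0]] [[527.6546496185769, 0.0, 280.0168762002385], [0.0, 527.6546496185769, 208.3960929728737], [0.0, 0.0, 1.0]]
side [[0.707, 0.509, -0.491, 0.058], [-0.707, 0.526, -0.472, -0.434], [0.018, 0.681, 0.732, 0.83], [0.0, 0.0, 0.0, 1.0]] [[512.553507411283, 0.0, 281.1789988619238], [0.0, 512.553507411283, 212.8504517166411], [0.0, 0.0, 1.0]]
{'time': 0.1, 'eef_pos': array([0.25620171, 0.62390345, 0.25504258]), 'tcp_rot': array([ 1.93670340e-01,  9.81066059e-01, -1.03071629e-03, -3.54885717e-04])}
```

View pics/scene0.png

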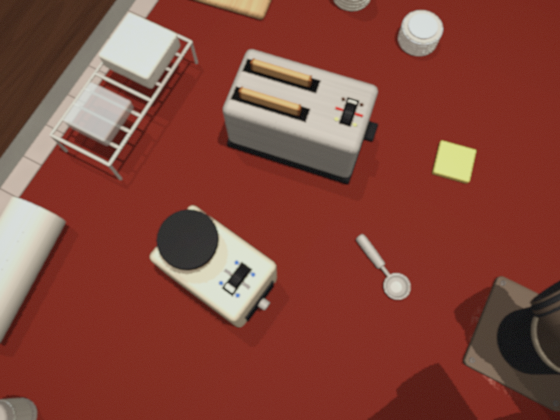

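View pics/side0.png

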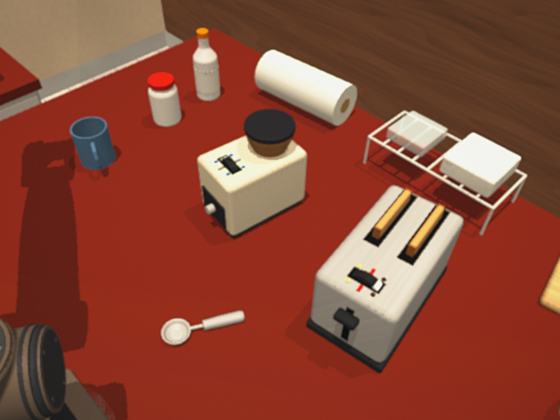

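The scene view shows the toaster wheel at about (349,110) with the red bars beside it, and the grinder wheel at (237,278). The side view shows the toaster wheel at (366,279), with its mark on the brown-dot (dark) side.

```bash
python3 - <<'E'
from h import *
for n,(u0,u1,v0,v1) in (("scene",(315,385,75,145)),("side",(325,405,250,310))):
    z=np.load(f"pics/{n}0.npz");P=z["P"];f=z["f"].astype(int)
    s=np.zeros(f.shape[:2],bool);s[v0:v1,u0:u1]=1
    top=s&(abs(P[...,2]-.167)<.012)
    B,G,R=f[...,0],f[...,1],f[...,2]
    red=(top&(R>130)&(G<90)&(B<90)).astype(np.uint8)
    k,l,st,c=cv2.connectedComponentsWithStats(red)
    for i in range(1,k):
        if st[i,4]>3: print(n,"red",st[i,4],c[i].round(1),P[l==i].mean(0).round(4))
    hi=s&(P[...,2]>.169)&(P[...,2]<.182)
    print("wheel",hi.sum(),P[hi].mean(0).round(4),P[hi][:,2].max().round(4))
    w=hi&(B>150)
    if w.any(): print("mark",w.sum(),P[w].mean(0).round(4))
    z_=cv2.resize(z["f"][v0:v1,u0:u1],None,fx=5,fy=5,interpolation=cv2.INTER_CUBIC); z_=cv2.copyMakeBorder(z_,0,350-z_.shape[0],0,0,cv2.BORDER_CONSTANT)
    globals()[n]=z_
    t=(abs(P[...,2]-.165)<.004); q=P[t][:,:2]
    g=q[(q[:,1]<q[:,1].max()+1)]
    m=t.astype(np.uint8);k,l,st,c=cv2.connectedComponentsWithStats(m);i=1+st[1:,4].argmax()
    r=cv2.minAreaRect(P[l==i][:,:2].astype(np.float32)*1000);print("rect",r,cv2.boxPoints(r).round().tolist())
cv2.imwrite("pics/crop.png",np.hstack([scene,side]))
E
```

```text
scene red 5 [339.  108.6] [ 0.5154 -0.1973  0.1657]
scene red 7 [358.  114.3] [ 0.4787 -0.2026  0.1666]
wheel 255 [ 0.5031 -0.1975  0.1734] 0.1817
mark 68 [ 0.5193 -0.2015  0.17  ]
rect ((589.0739135742188, -183.9624481201172), (264.7753601074219, 147.81207275390625), 8.62692928314209) [[447.0, -131.0], [469.0, -277.0], [731.0, -237.0], [709.0, -91.0]]
side red 12 [372.  271.2] [ 0.5155 -0.1987  0.1685]
side red 22 [359.9 287.1] [ 0.4787 -0.2039  0.1667]
wheel 295 [ 0.4975 -0.2031  0.1741] 0.1799
mark 48 [ 0.5023 -0.2168  0.172 ]
rect ((589.8569946289062, -187.3732452392578), (267.6422119140625, 145.05184936523438), 8.882096290588379) [[446.0, -136.0], [469.0, -280.0], [733.0, -238.0], [711.0, -95.0]]
```

View pics/crop.png

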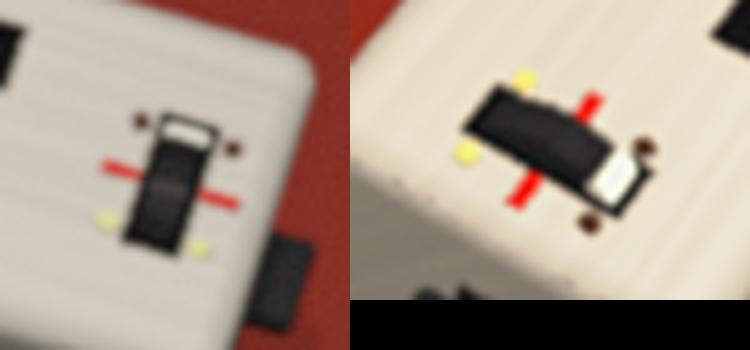

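>>> jog_arm([
  {"dx": 0.8, "dy": -1, "dz": 0.4, "az": -0.333, "gripper": -1},
  {"dx": 0.8, "dy": -1, "dz": 0.4, "az": -0.333, "gripper": -1},
  {"dx": 0.8, "dy": -1, "dz": 0.4, "az": -0.333, "gripper": -1},
  {"dx": 0.8, "dy": -1, "dz": 0.4, "az": -0.333, "gripper": -1},
])

```text
$.increments[0]: bad value
```

>>> jog_arm([
  {"dx": 0.8, "dy": -1, "az": -0.324, "gripper": -1},
  {"dx": 0.8, "dy": -1, "az": -0.324, "gripper": -1},
  {"dx": 0.8, "dy": -1, "az": -0.324, "gripper": -1},
  {"dx": 0.8, "dy": -1, "az": -0.324, "gripper": -1},
])

```text
$.increments[0]: bad value
```

>>> jog_arm([
  {"dx": 0.4, "dy": -1},
  {"dx": 0.4, "dy": -1},
  {"dx": 0.4, "dy": -1},
])

```text
$.increments[0]: bad value
```

>>> jog_arm([
  {"dy": -1},
  {"dy": -1},
  {"dy": -1},
])

```text
$.increments[0]: bad value
```

>>> jog_arm([
  {"dy": -1},
  {"dy": -1},
  {"dy": -1},
])

```text
$.increments[0]: bad value
```

>>> jog_arm([
  {"dx": 0.8, "dy": -1, "dz": 0.4, "ax": 0, "ay": 0, "az": -0.333, "gripper": -1},
  {"dx": 0.8, "dy": -1, "dz": 0.4, "ax": 0, "ay": 0, "az": -0.333, "gripper": -1},
  {"dx": 0.8, "dy": -1, "dz": 0.4, "ax": 0, "ay": 0, "az": -0.333, "gripper": -1},
  {"dx": 0.8, "dy": -1, "dz": 0.4, "ax": 0, "ay": 0, "az": -0.333, "gripper": -1},
])

```text
time: 0.5
eef_pos: [0.3554, 0.5017, 0.3062]
tcp_rot: [0.444, 0.896, 0.001, 0.001]
contact_force: [-0.4, 0.6, -0.2]
opening: 0.33
finger_force: 0.0
```

>>> jog_arm([
  {"dx": 0.8, "dy": -1, "dz": 0, "ax": 0, "ay": 0, "az": -0.324, "gripper": -1},
  {"dx": 0.8, "dy": -1, "dz": 0, "ax": 0, "ay": 0, "az": -0.324, "gripper": -1},
  {"dx": 0.8, "dy": -1, "dz": 0, "ax": 0, "ay": 0, "az": -0.324, "gripper": -1},
  {"dx": 0.8, "dy": -1, "dz": 0, "ax": 0, "ay": 0, "az": -0.324, "gripper": -1},
])

```text
time: 0.9
eef_pos: [0.4514, 0.3802, 0.3037]
tcp_rot: [0.656, 0.755, -0.001, 0.001]
contact_force: [0.1, -0.1, 0.0]
opening: -0.003
finger_force: 0.0
```

>>> jog_arm([
  {"dx": 0.2, "dy": -1, "dz": 0, "ax": 0, "ay": 0, "az": 0, "gripper": -1},
  {"dx": 0.2, "dy": -1, "dz": 0, "ax": 0, "ay": 0, "az": 0, "gripper": -1},
  {"dx": 0.2, "dy": -1, "dz": 0, "ax": 0, "ay": 0, "az": 0, "gripper": -1},
])

```text
time: 1.2
eef_pos: [0.4726, 0.2614, 0.3036]
tcp_rot: [0.653, 0.757, -0.001, 0.0]
contact_force: [0.7, 1.3, 0.4]
opening: 0.001
finger_force: 0.0
```

>>> jog_arm([
  {"dx": 0.2, "dy": -1, "dz": 0, "ax": 0, "ay": 0, "az": 0, "gripper": -1},
  {"dx": 0.2, "dy": -1, "dz": 0, "ax": 0, "ay": 0, "az": 0, "gripper": -1},
  {"dx": 0.2, "dy": -1, "dz": 0, "ax": 0, "ay": 0, "az": 0, "gripper": -1},
])

```text
time: 1.5
eef_pos: [0.4966, 0.1412, 0.3038]
tcp_rot: [0.654, 0.757, -0.001, 0.0]
contact_force: [-0.7, -0.2, 0.4]
opening: 0.0
finger_force: 0.0
```

>>> jog_arm([
  {"dx": 0, "dy": -1, "dz": 0, "ax": 0, "ay": 0, "az": 0, "gripper": -1},
  {"dx": 0, "dy": -1, "dz": 0, "ax": 0, "ay": 0, "az": 0, "gripper": -1},
  {"dx": 0, "dy": -1, "dz": 0, "ax": 0, "ay": 0, "az": 0, "gripper": -1},
])

```text
time: 1.8
eef_pos: [0.496, 0.0211, 0.3038]
tcp_rot: [0.654, 0.757, -0.001, -0.0]
contact_force: [-0.4, 0.6, 0.3]
opening: 0.001
finger_force: 0.0
```

>>> jog_arm([
  {"dx": 0, "dy": -1, "dz": 0, "ax": 0, "ay": 0, "az": 0, "gripper": -1},
  {"dx": 0, "dy": -1, "dz": 0, "ax": 0, "ay": 0, "az": 0, "gripper": -1},
  {"dx": 0, "dy": -1, "dz": 0, "ax": 0, "ay": 0, "az": 0, "gripper": -1},
])

```text
time: 2.1
eef_pos: [0.4959, -0.099, 0.3038]
tcp_rot: [0.654, 0.757, -0.001, -0.0]
contact_force: [0.8, 0.6, -0.4]
opening: 0.003
finger_force: 0.0
```

>>> jog_arm([
  {"dx": 0.02, "dy": -0.92, "dz": 0, "ax": 0, "ay": 0, "az": 0, "gripper": -1},
  {"dx": 0.02, "dy": -0.92, "dz": 0, "ax": 0, "ay": 0, "az": 0, "gripper": -1},
  {"dx": 0.02, "dy": -0.92, "dz": -0.3, "ax": 0, "ay": 0, "az": 0, "gripper": -1},
  {"dx": 0.02, "dy": -0.92, "dz": -0.6, "ax": 0, "ay": 0, "az": 0, "gripper": -1},
  {"dx": 0.02, "dy": -0.92, "dz": -0.78, "ax": 0, "ay": 0, "az": 0, "gripper": -1},
  {"dx": 0.02, "dy": -0.92, "dz": -0.78, "ax": 0, "ay": 0, "az": 0, "gripper": -1},
])

```text
time: 2.7
eef_pos: [0.4964, -0.2048, 0.2059]
tcp_rot: [0.653, 0.758, -0.001, -0.005]
contact_force: [-0.2, 0.0, 0.1]
opening: -0.0
finger_force: 0.0
```

```bash
python3 - <<'E'
from h import *
s=get_state();print(s["eef_pos"],s["contact_force"],ctrl.finger_overhang)
a=imaging.read_camera("side")["frame"][130:340,230:450];b=imaging.read_camera("wrist");np.savez("pics/w.npz",K=b["camera_matrix"],m=b["mount"]);b=b["frame"]
cv2.imwrite("pics/near.png",np.hstack([cv2.resize(a,(400,382)),cv2.resize(b,(400,300))[:,:] if 0 else cv2.copyMakeBorder(cv2.resize(b,(400,300)),0,82,0,0,0)]))
E
```

```text
[ 0.49635548 -0.20477776  0.20586019] [-0.16394697  0.04875766  0.06272671] 0.025
```

View pics/near.png

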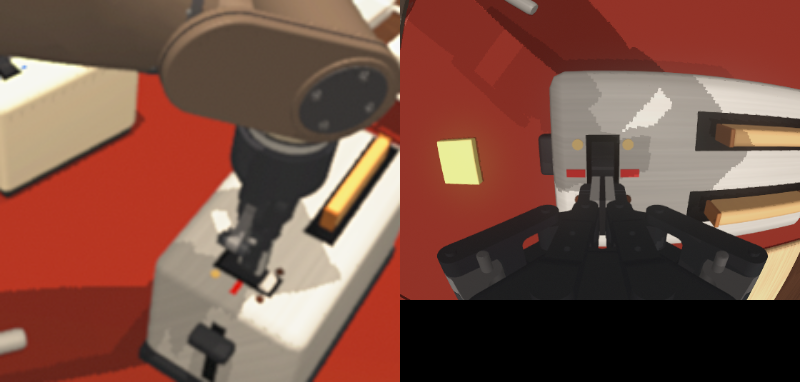

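The side view shows the closed tips just above the toaster wheel, between the red bars. In the wrist view the tips are centred on the wheel at column 602, with the bars at row 173. I'll lower the arm now.

>>> jog_arm([
  {"dx": 0, "dy": 0, "dz": -0.04, "ax": 0, "ay": 0, "az": 0, "gripper": -1},
  {"dx": 0, "dy": 0, "dz": -0.04, "ax": 0, "ay": 0, "az": 0, "gripper": -1},
])

```text
time: 3.0
eef_pos: [0.4995, -0.2062, 0.2072]
tcp_rot: [0.652, 0.758, 0.0, 0.001]
contact_force: [-0.9, 1.3, -0.2]
opening: 0.001
finger_force: 0.0
```

>>> jog_arm([
  {"dx": 0, "dy": 0, "dz": -0.02, "ax": 0, "ay": 0, "az": 0, "gripper": -1},
  {"dx": 0, "dy": 0, "dz": -0.02, "ax": 0, "ay": 0, "az": 0, "gripper": -1},
  {"dx": 0, "dy": 0, "dz": -0.02, "ax": 0, "ay": 0, "az": 0, "gripper": -1},
])

```text
time: 3.3
eef_pos: [0.499, -0.206, 0.2038]
tcp_rot: [0.652, 0.758, 0.0, 0.0]
contact_force: [-0.4, -0.1, 0.8]
opening: -0.003
finger_force: 0.0
```

>>> jog_arm([
  {"dx": 0, "dy": 0, "dz": -0.01, "ax": 0, "ay": 0, "az": 0, "gripper": -1},
  {"dx": 0, "dy": 0, "dz": -0.01, "ax": 0, "ay": 0, "az": 0, "gripper": -1},
  {"dx": 0, "dy": 0, "dz": -0.01, "ax": 0, "ay": 0, "az": 0, "gripper": -1},
])

```text
time: 3.6
eef_pos: [0.4988, -0.206, 0.2023]
tcp_rot: [0.653, 0.758, -0.0, -0.0]
contact_force: [-0.6, 0.7, -0.0]
opening: -0.002
finger_force: 0.0
```

>>> jog_arm([
  {"dx": 0, "dy": -0.03, "dz": -0.01, "ax": 0, "ay": 0, "az": 0, "gripper": -1},
  {"dx": 0, "dy": -0.03, "dz": -0.01, "ax": 0, "ay": 0, "az": 0, "gripper": -1},
  {"dx": 0, "dy": -0.03, "dz": -0.01, "ax": 0, "ay": 0, "az": 0, "gripper": -1},
])

```text
time: 3.9
eef_pos: [0.4994, -0.2102, 0.2019]
tcp_rot: [0.653, 0.758, 0.0, 0.001]
contact_force: [1.0, 0.2, 2.6]
opening: 0.001
finger_force: 1.6
```

>>> jog_arm([
  {"dx": 0, "dy": 0, "dz": -0.01, "ax": 0, "ay": 0, "az": 0, "gripper": -1},
  {"dx": 0, "dy": 0, "dz": -0.01, "ax": 0, "ay": 0, "az": 0, "gripper": -1},
  {"dx": 0, "dy": 0, "dz": -0.01, "ax": 0, "ay": 0, "az": 0, "gripper": -1},
])

```text
time: 4.2
eef_pos: [0.4995, -0.2104, 0.2017]
tcp_rot: [0.652, 0.758, -0.0, 0.001]
contact_force: [-1.2, 0.4, 7.5]
opening: 0.004
finger_force: 3.5
```

>>> jog_arm([
  {"dx": -0.004, "dy": 0.025, "dz": 0, "ax": 0, "ay": 0, "az": 0, "gripper": -1},
  {"dx": -0.008, "dy": 0.05, "dz": 0, "ax": 0, "ay": 0, "az": 0, "gripper": -1},
  {"dx": -0.011, "dy": 0.075, "dz": 0, "ax": 0, "ay": 0, "az": 0, "gripper": -1},
  {"dx": -0.011, "dy": 0.075, "dz": 0, "ax": 0, "ay": 0, "az": 0, "gripper": -1},
])

```text
time: 4.6
eef_pos: [0.4981, -0.2013, 0.2019]
tcp_rot: [0.652, 0.758, -0.0, 0.001]
contact_force: [-1.3, -0.1, 7.5]
opening: 0.002
finger_force: 3.9
```

>>> jog_arm([
  {"dx": -0.004, "dy": 0.025, "dz": 0, "ax": 0, "ay": 0, "az": 0, "gripper": -1},
  {"dx": -0.008, "dy": 0.05, "dz": 0, "ax": 0, "ay": 0, "az": 0, "gripper": -1},
  {"dx": -0.011, "dy": 0.07, "dz": 0, "ax": 0, "ay": 0, "az": 0, "gripper": -1},
  {"dx": -0.011, "dy": 0.07, "dz": 0, "ax": 0, "ay": 0, "az": 0, "gripper": -1},
  {"dx": -0.011, "dy": 0.07, "dz": 0, "ax": 0, "ay": 0, "az": 0, "gripper": -1},
])

```text
time: 5.1
eef_pos: [0.4968, -0.1929, 0.2018]
tcp_rot: [0.652, 0.758, -0.0, 0.001]
contact_force: [-1.3, 0.2, 7.4]
opening: -0.0
finger_force: 3.8
```

Lift straight up, move aside, and look.

>>> jog_arm([
  {"dx": 0, "dy": 0, "dz": 0.1, "ax": 0, "ay": 0, "az": 0, "gripper": -1},
  {"dx": 0, "dy": 0, "dz": 0.4, "ax": 0, "ay": 0, "az": 0, "gripper": -1},
  {"dx": 0, "dy": 0.4, "dz": 0.7, "ax": 0, "ay": 0, "az": 0, "gripper": -1},
  {"dx": 0, "dy": 0.8, "dz": 0.7, "ax": 0, "ay": 0, "az": 0, "gripper": -1},
  {"dx": 0, "dy": 1, "dz": 0.7, "ax": 0, "ay": 0, "az": 0, "gripper": -1},
  {"dx": 0, "dy": 1, "dz": 0.7, "ax": 0, "ay": 0, "az": 0, "gripper": -1},
])

```text
time: 5.7
eef_pos: [0.4958, -0.0691, 0.2844]
tcp_rot: [0.651, 0.759, 0.0, -0.0]
contact_force: [0.1, 0.2, 1.0]
opening: -0.001
finger_force: 0.0
```

```bash
cat > look.py <<'E'
from h import *
import sys
o=[]
for n,(u0,u1,v0,v1) in (("scene",(315,385,75,145)),("side",(325,405,250,310))):
    c=imaging.read_camera(n);P=pts(c);f=c["frame"]
    np.savez(f"pics/{n}{sys.argv[1]}.npz",P=P,f=f)
    m=np.zeros(f.shape[:2],bool);m[v0:v1,u0:u1]=1
    lat=((P[...,:2]-[.497,-.2005])@[-.15,.989]);lon=((P[...,:2]-[.497,-.2005])@[.989,.15])
    K=c["camera_matrix"]
    w=m&(abs(lon)<.007)&(abs(lat)<.022)&(f.min(2)>110)
    if w.any(): print(n,w.sum(),"mark",P[w].mean(0).round(4),"lat mm",(lat[w].mean()*1e3).round(1),lat[w].min().round(4),lat[w].max().round(4))
    z=cv2.resize(f[v0:v1,u0:u1],None,fx=5,fy=5,interpolation=cv2.INTER_CUBIC)
    o.append(cv2.copyMakeBorder(z,0,350-z.shape[0],0,0,0))
cv2.imwrite(f"pics/c{sys.argv[1]}.png",np.hstack(o))
E
python3 look.py 1
```

```text
side 70 mark [ 0.4981 -0.2086  0.1762] lat mm -8.2 -0.0174 0.0135
```

View pics/c1.png

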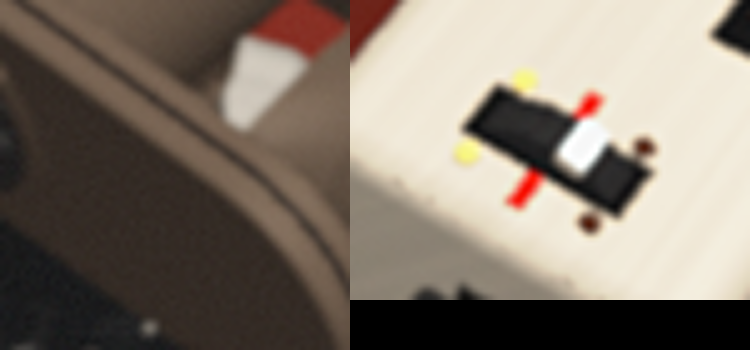

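The side crop shows the mark near (583,147), still a little to the dark side of the red bars. The scene camera's view is blocked by the arm.

```bash
cat > meas.py <<'E'
from h import *
import sys
from scipy.optimize import brentq
c=imaging.read_camera("side");f=c["frame"].astype(int);K=c["camera_matrix"];E=np.array(c["extrinsics"])
def ray(uv):
    d=E[:3,:3]@np.array([(uv[0]-K[0,2])/K[0,0],-(uv[1]-K[1,2])/K[1,1],-1]);return E[:3,3],d
def on(uv,z):
    o,d=ray(uv);return o+d*(z-o[2])/d[2]
u0,v0=325,250;B,G,R=[f[250:310,325:405,i] for i in range(3)]
k,l,st,cc=cv2.connectedComponentsWithStats(((R>180)&(G<110)&(B<110)).astype(np.uint8))
r=[on(cc[i]+[u0,v0],.165) for i in range(1,k) if st[i,4]>3];print("bars",np.round(r,4),st[1:,4])
r=sorted(r,key=lambda p:p[0]);ax=(r[-1]-r[0])[:2];ax/=np.linalg.norm(ax);lat=np.array([-ax[1],ax[0]]);lat=np.array([-.15,.989]) if len(sys.argv)<3 else lat
mid=(r[0]+r[-1])/2
m=((f.min(2)[250:310,325:405]>150)).astype(np.uint8)
# restrict to wheel: near line between bars, within black surround
yy,xx=np.mgrid[250:310,325:405]
Q=np.array([[on((x,y),.173) for x in range(325,405)] for y in range(250,310)])
lo=(Q[...,:2]-mid[:2])@np.array([lat[1],-lat[0]]);la=(Q[...,:2]-mid[:2])@lat
m[(abs(lo)>.0075)|(abs(la)>.025)]=0
k,l,s,cm=cv2.connectedComponentsWithStats(m);i=1+s[1:,4].argmax()
uv=cm[i]+[u0,v0];o,d=ray(uv)
# ray onto rim cylinder
def g(t):
    p=o+d*t;return np.hypot((p[:2]-mid[:2])@lat,p[2]-.145)-.032
t0=(.177-o[2])/d[2]
ts=np.linspace(t0-.03,t0+.06,400);t=next(brentq(g,a,b) for a,b in zip(ts,ts[1:]) if g(a)*g(b)<0)
p=o+d*t;y=(p[:2]-mid[:2])@lat
print("axis",ax,"mark px",uv,s[i,4],"pt",p.round(4),"lat mm",y*1e3,"angle",-np.arctan2(y,p[2]-.145))
E
python3 meas.py 1
```

```text
bars [[ 0.5184 -0.1971  0.165 ]
 [ 0.4795 -0.2033  0.165 ]] [13 23]
axis [0.98723079 0.15929646] mark px [371.83333333 278.66666667] 60 pt [ 0.4991 -0.21    0.1755] lat mm -9.64834913069271 angle 0.3062769137311589
```

>>> jog_arm([
  {"dx": 0.01, "dy": -0.5, "dz": 0, "ax": 0, "ay": 0, "az": 0, "gripper": -1},
  {"dx": 0.01, "dy": -1, "dz": 0, "ax": 0, "ay": 0, "az": 0, "gripper": -1},
  {"dx": 0.01, "dy": -1, "dz": -0.3, "ax": 0, "ay": 0, "az": 0, "gripper": -1},
  {"dx": 0.01, "dy": -1, "dz": -0.6, "ax": 0, "ay": 0, "az": 0, "gripper": -1},
  {"dx": 0.01, "dy": -1, "dz": -0.6, "ax": 0, "ay": 0, "az": 0, "gripper": -1},
])

```text
time: 6.35
eef_pos: [0.4938, -0.1925, 0.2055]
tcp_rot: [0.654, 0.757, -0.001, -0.006]
contact_force: [-0.4, 0.5, -0.9]
opening: -0.0
finger_force: 0.0
```

>>> jog_arm([
  {"dx": 0, "dy": -0.1, "dz": 0, "ax": 0, "ay": 0, "az": 0, "gripper": -1},
  {"dx": 0, "dy": -0.1, "dz": -0.06, "ax": 0, "ay": 0, "az": 0, "gripper": -1},
  {"dx": 0, "dy": -0.1, "dz": -0.08, "ax": 0, "ay": 0, "az": 0, "gripper": -1},
  {"dx": 0, "dy": -0.1, "dz": -0.09, "ax": 0, "ay": 0, "az": 0, "gripper": -1},
  {"dx": 0, "dy": -0.1, "dz": -0.09, "ax": 0, "ay": 0, "az": 0, "gripper": -1},
])

```text
time: 6.85
eef_pos: [0.4979, -0.2042, 0.2021]
tcp_rot: [0.652, 0.758, 0.0, 0.001]
contact_force: [0.6, -1.3, 0.6]
opening: -0.003
finger_force: 0.4
```

>>> jog_arm([
  {"dx": 0, "dy": 0, "dz": -0.012, "ax": 0, "ay": 0, "az": 0, "gripper": -1},
  {"dx": 0, "dy": 0, "dz": -0.012, "ax": 0, "ay": 0, "az": 0, "gripper": -1},
  {"dx": 0, "dy": 0, "dz": -0.012, "ax": 0, "ay": 0, "az": 0, "gripper": -1},
])

```text
time: 7.15
eef_pos: [0.4981, -0.2045, 0.202]
tcp_rot: [0.652, 0.758, -0.0, 0.001]
contact_force: [-2.0, 0.5, 5.2]
opening: -0.002
finger_force: 3.1
```

>>> jog_arm([
  {"dx": -0.004, "dy": 0.025, "dz": 0, "ax": 0, "ay": 0, "az": 0, "gripper": -1},
  {"dx": -0.008, "dy": 0.05, "dz": 0, "ax": 0, "ay": 0, "az": 0, "gripper": -1},
  {"dx": -0.012, "dy": 0.08, "dz": 0, "ax": 0, "ay": 0, "az": 0, "gripper": -1},
  {"dx": -0.012, "dy": 0.08, "dz": 0, "ax": 0, "ay": 0, "az": 0, "gripper": -1},
  {"dx": -0.012, "dy": 0.08, "dz": 0, "ax": 0, "ay": 0, "az": 0, "gripper": -1},
])

```text
time: 7.65
eef_pos: [0.4966, -0.195, 0.2019]
tcp_rot: [0.652, 0.758, -0.0, 0.001]
contact_force: [-1.7, 0.8, 5.1]
opening: 0.002
finger_force: 3.0
```

>>> jog_arm([
  {"dx": 0, "dy": 0, "dz": 0.1, "ax": 0, "ay": 0, "az": 0, "gripper": -1},
  {"dx": 0, "dy": 0, "dz": 0.4, "ax": 0, "ay": 0, "az": 0, "gripper": -1},
  {"dx": 0, "dy": 0.4, "dz": 0.7, "ax": 0, "ay": 0, "az": 0, "gripper": -1},
  {"dx": 0, "dy": 0.8, "dz": 0.7, "ax": 0, "ay": 0, "az": 0, "gripper": -1},
  {"dx": 0, "dy": 1, "dz": 0.7, "ax": 0, "ay": 0, "az": 0, "gripper": -1},
  {"dx": 0, "dy": 1, "dz": 0.7, "ax": 0, "ay": 0, "az": 0, "gripper": -1},
])

```text
time: 8.25
eef_pos: [0.496, -0.0714, 0.2851]
tcp_rot: [0.651, 0.759, 0.001, 0.001]
contact_force: [0.0, -0.7, -0.4]
opening: -0.002
finger_force: 0.0
```

>>> jog_arm([
  {"dx": 0, "dy": 0.4, "dz": 0, "ax": 0, "ay": 0, "az": 0, "gripper": -1},
  {"dx": 0, "dy": 0.8, "dz": 0.2, "ax": 0, "ay": 0, "az": 0, "gripper": -1},
  {"dx": 0, "dy": 1, "dz": 0.2, "ax": 0, "ay": 0, "az": 0, "gripper": -1},
  {"dx": 0, "dy": 1, "dz": 0.2, "ax": 0, "ay": 0, "az": 0, "gripper": -1},
])

```text
time: 8.65
eef_pos: [0.4962, 0.0475, 0.3091]
tcp_rot: [0.651, 0.759, 0.001, 0.001]
contact_force: [0.2, -0.3, -0.5]
opening: -0.0
finger_force: 0.0
```

```bash
python3 meas.py 1; python3 look.py 2
```

```text
bars [[ 0.52   -0.1971  0.165 ]
 [ 0.4795 -0.2033  0.165 ]] [11 23]
axis [0.98830826 0.15246895] mark px [366.16363636 275.14545455] 55 pt [ 0.497 -0.2    0.177] lat mm 0.6071600079960582 angle -0.018974888869478977
side 64 mark [ 0.4972 -0.2003  0.1769] lat mm 0.2 -0.0195 0.0146
```

View pics/c2.png

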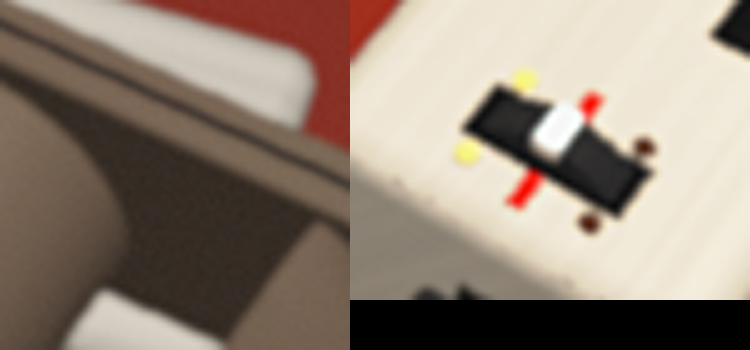

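In the side crop the mark is at (558,128), in line with the red bars allowing for its 12 mm height. It measures 0.2–0.6 mm off, about 0.02 rad, and the arm is clear.

```bash
python3 -c "
from plant import job; print(job.sign_off())"
```

```text
the job is handed in; nothing more can be done
None
```

The toaster's white mark now stands at the top, in line with the red bars (measured within about 0.02 rad); the grinder wasn't touched, the arm is clear, and the job is handed in.

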